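# Clip the crossbar into the pipette stand and hold it against the sprung stop

### The arm

A 6-joint arm with a two-finger parallel gripper is mounted at the origin on the work surface. World frame = base frame: x ahead of the robot, y to its left, z up, the work surface at z = 0. Lengths are in m, angles in rad, forces in N, time in s.
With the tool pointing down it reaches from about 0.3 to 0.875 m from the base axis. Payload 6.4 kg.
Tool frame: the origin (TCP) lies midway between the tips of the shut fingers; the grasp point (between the pads) lies 19 mm behind it; z points along the fingers, y is the line along which they close (so a half turn about z gives the same grasp; the last joint's range is limited). The gripper opens to 85 mm and grips with 20 to 120 N. Pads are 22 mm wide; open, the fingers measure 114 mm over their backs; the gripper's body (76 mm by 85 mm) begins 54 mm behind the grasp point. The pads swing forward as they close: fully open they stand 13 mm farther back than shut.
Start: joints at [0.928, 0.181, 1.607, -0, 1.354, -0.206], TCP at [0.243, 0.521, 0.231] pointing down, gripper open.
Joint ranges: [-2.99, 2.99], [-0.89, 2.07], [0.3, 2.58], [-1.14, 4.28], [0, 2.63], [-3.12, 3.12]. Speed limits (rad/s): [2.57, 2.57, 3.01, 3.14, 3.14, 3.14].

### API

Orientations are given as a unit quaternion [w, x, y, z].
In Python, from bench import ctrl gives the robot as it stands.
- The arm moves only by the tool send_rows, never from a script. Its argument "motion" is a list of rows, each a list of 7 numbers: the turn, a rotation vector about the tool's x, y, z in degrees, then the shift along the tool's x, y, z in mm, then the closure, from -1 (fully open) to 1 (shut). In form: [[rx, ry, rz, tx, ty, tz, grip], ...]. A call has exactly 10 rows; each row shifts and turns the commanded pose from where the row before left it, along the tool's axes as they then stand; what a row does not reach is not made up. A row lasts 1/10 s, in which the tool goes at most 50 mm and 8.59 degrees, less where a joint would pass 70% of its speed; a pose out of reach is approached as far as the arm can. A call is refused whole if a number of a shift passes 50 or a number of a turn 8.59, either way. A call with a gripper value outside its range is refused whole. The fingers move at their own pace and stop on an object; the grip force is fixed at half the most. Time passes only in rows, so rows that do not move let the fingers close, or fill a call up. It gives the time, the measured TCP pose, the force, the opening and the grip force at its end, in the units of the state.
- ctrl.get_obs(): the state, without advancing time (a new reading comes with each control period).
- ctrl.camera(name): name is "scene" or "top"; returns a dict with "color" (420x560x3 uint8, red, green, blue), "z_map" (420x560 float32, m along the optical axis (not along the pixel's ray), 0 where there is no reading), "mtx" (3x3 intrinsics, pixels), "k1" (the pictures are not rectified: a ray, as slopes to the right and down, at radius r is drawn at 1 + k1 r^2 times it, then the intrinsics apply), "extrinsics" (4x4, takes a point from camera to world coordinates). Camera axes: x right, y down, z forward; pixel columns grow to the right and rows downward; lengths in m; the calibration is good to about 2 mm. A picture is of the moment at which its call begins.
- ctrl.hand_in(): hands the job in; it is judged then, once.
The state is a dict: "time_s": time; "q": joint angles; "dq": joint speeds; "joint_efforts": joint torques, N m; "eef_pos": TCP position; "eef_rot": TCP orientation; "wrist_force": force on the tool from outside, world axes, zero at the start; "torque": the same for the moment, N m; "opening": opening from 0.0 (shut) to 1.0 (fully open); "grasp_force": force on a finger pad.
Only numpy, scipy, OpenCV 4.12 (cv2) and the standard library are available. Lean on these libraries where they do the work, as an engineer would, in place of code of your own. Each camera call takes 0.05 s, during which the arm holds its last target. There are 200 camera calls.

### The job

Take the steel rod from its wooden rest and push it down past the sprung jaws until it sits fully home in both fork clips of the aluminium stand foot, its end still short of the stop plate. Then slide it lengthwise so that its end presses the sprung stop plate about half-way back (about 7 N), never to the end of its travel, and keep it there with your grip so that I can tighten the thumbscrews: finish while still holding it pressed. Leave the pail, mold, wooden box and whisk where they are.

Things in the scene. Friction and masses are not known exactly. Their poses are not given: they have to be found in the camera images.
- rod_mid (a point): Middle of the straight stainless rod, on its axis: 12 mm diameter, 220 mm long, both ends alike, 0.09 to 0.18 kg. Its y axis runs along the rod. At the start it lies level in the two V notches of the wooden rest, axis 44 mm above the counter; between the notches it is free to be gripped from above.
- rest: Fixed wooden rest, 50 x 170 mm foot (10 mm thick), long side along its y axis, with two posts carrying V notches at y = -70 and +70 mm. Origin: centre of its underside.
- seat (a point): Where the rod's axis lies when fully home, half-way between the two fork clips, 46 mm above the counter. Its y axis runs along the seated rod towards the stop plate, z up. The clips are at y = -55 and +55 mm, each 20 mm long in y, slots 14 mm wide; their flared mouths (x = -14 to +8 mm) begin 28 mm above this point.
- jaw_near_stop (a joint): Sprung jaw of the clip nearer the stop plate: 0 closed; opens to about 0.1 rad as the rod passes (limit 0.5), then springs back to 0.
- jaw_far_from_stop (a joint): Sprung jaw of the other clip, the same.
- stop_face (a point): Centre of the sprung steel stop plate's face (44 x 44 mm, 6 mm thick) that the rod's end presses on; its face looks to the seat's -y. Unpressed it lies 115 mm from the seat along the seat's +y, at the height of the seated rod's axis; it moves with the plate.
- stop_plate (a joint): How far the stop plate is pushed back towards +y: 0 unpressed, 0.020 m is the end of its travel. Spring: 2 N at 0, 0.5 N more for each mm: 7 N at half-way (0.010 m).
- pail: Bystander: empty tin pail, 90 mm across the rim, 85 mm high with a wire bail above. Origin: centre of its underside.
- mold: Bystander: grey silicone cube mold, 105 x 105 x 40 mm. Origin: centre of its underside.
- wooden_box: Bystander: latched wooden box, 110 x 160 x 70 mm. Origin: centre of its underside.
- whisk: Bystander: small stainless whisk lying down, 200 mm long, about 30 mm high. Origin: on the counter, under its middle.
- stand: Fixed aluminium foot, origin at its underside 46 mm below the seat, same axes: 70 mm wide in x, y = -85 to +165 mm, 12 mm thick. Grey clips: fixed prong and thumbscrew (head out to x = -31 mm) on -x, steel sprung jaw on +x, its tooth 1.5 mm above the seated rod. Pushing in takes some 5 to 15 N for both clips, most some 13 mm above the seat; the jaws close by themselves once the rod is home.

How it is judged:
By the outcome, as a careful person would: the job done as asked, in the order asked, and still so for the second after the job is handed in, while the arm keeps its last pose, push and grip.
It also fails if it takes over 48 s, if anything falls off the work surface, if the arm or the gripper's body presses on something with over 40 N, if the wrist force passes 120 N, or if a joint passes its speed limit or range.

## Working session

There is one attempt and no reset: what is moved stays moved. The work goes in short steps, Python scripts to look and compute and a tool call to move; the robot and the scene stay as the last step left them, time stands still between calls to the robot, and variables do not carry over. Pictures are saved under pics/ and viewed, at most 10 in all, crops included, and the job is handed in when it is done.

Besides the shell and the picture viewer there is one more tool, called after "Request:" by a JSON object that holds its "api" and its "payload". send_rows: Moves the arm, as the interface text tells. Its arguments: {"type":"object","properties":{"motion":{"type":"array","items":{"type":"array","items":{"type":"number"}}}},"required":["motion"]}

```bash
mkdir -p pics; ls; python3 - <<'E'
from bench import ctrl
import cv2,numpy as np
o=ctrl.get_obs();print({k:np.round(v,3) for k,v in o.items()})
for n in("scene","top"):
    c=ctrl.camera(n);cv2.imwrite(f"pics/{n}0.png",c["color"][:,:,::-1]);np.savez(f"{n}0.npz",**c)
    print(n,c["mtx"],c["k1"],c["extrinsics"].round(4))
E
```

```text
pics
{'time_s': np.float64(0.0), 'q': array([ 0.928,  0.182,  1.608, -0.   ,  1.354, -0.206]), 'dq': array([ 0.002, -0.   , -0.003,  0.001,  0.001, -0.001]), 'joint_efforts': array([ 1.0000e-03, -4.4487e+01, -3.5134e+01, -0.0000e+00,  9.0000e-03,
        0.0000e+00]), 'eef_pos': array([0.243, 0.521, 0.23 ]), 'eef_rot': array([-0.   ,  0.217,  0.976, -0.001]), 'wrist_force': array([ 0.423, -0.211, -0.435]), 'torque': array([-0.027, -0.089,  0.013]), 'grasp_force': np.float64(0.0), 'opening': np.float64(0.996)}
scene [[502.07664174   0.         274.50021751]
 [  0.         502.07664174 209.86930913]
 [  0.           0.           1.        ]] -0.11025150909458517 [[-0.1102  0.5476 -0.8294  1.4296]
 [ 0.9938  0.051  -0.0984  0.1208]
 [-0.0116 -0.8352 -0.5499  0.6276]
 [ 0.      0.      0.      1.    ]]
top [[526.73729899   0.         279.72505973]
 [  0.         526.73729899 201.310592  ]
 [  0.           0.           1.        ]] 0.012405231404977162 [[-2.000e-03 -9.870e-01  1.610e-01  3.641e-01]
 [-9.999e-01 -6.000e-04 -1.660e-02  3.900e-02]
 [ 1.640e-02 -1.610e-01 -9.868e-01  1.277e+00]
 [ 0.000e+00  0.000e+00  0.000e+00  1.000e+00]]
```

View pics/top0.png

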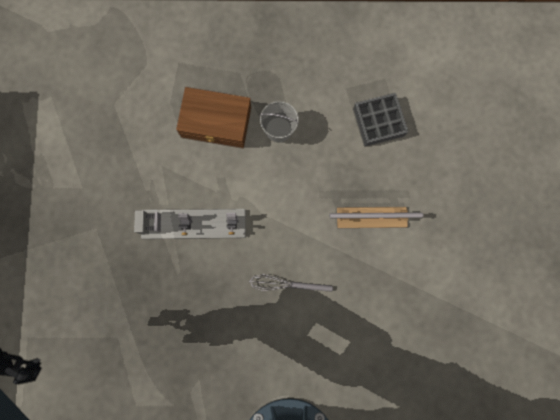

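View pics/scene0.png

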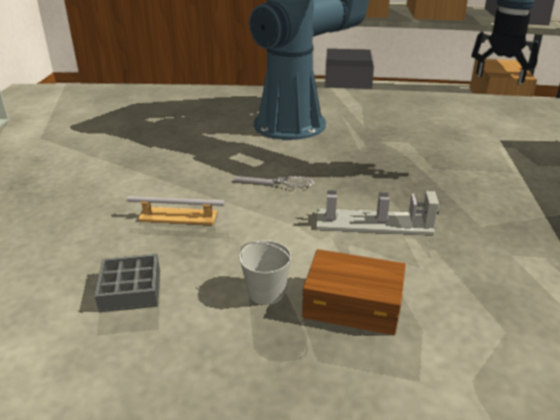

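The top view shows the rod at about (331–422, 215) on its rest. The stand is at (135–246, 208–238), with the stop plate on the left (+y) and the thumbscrews at the bottom (−x). Next I'll measure both and enlarge the crops.

```bash
cat > h.py <<'E'
import cv2,numpy as np
def ray(c,uv):
    uv=np.atleast_2d(np.asarray(uv,float));K=c["mtx"];p=np.c_[(uv[:,0]-K[0,2])/K[0,0],(uv[:,1]-K[1,2])/K[1,1]]
    d=np.array([float(c["k1"]),0,0,0,0]);p=cv2.undistortPoints(uv[:,None],K,d)[:,0]
    T=c["extrinsics"];return T[:3,3],np.c_[p,np.ones(len(p))]@T[:3,:3].T
def onz(c,uv,z):
    o,d=ray(c,uv);return o+d*((z-o[2])/d[:,2])[:,None]
def cloud(c):
    h,w=c["z_map"].shape;v,u=np.mgrid[:h,:w];o,d=ray(c,np.c_[u.ravel(),v.ravel()])
    P=o+d*c["z_map"].reshape(-1,1);P[c["z_map"].ravel()==0]=np.nan;return P.reshape(h,w,3)
def pix(c,P):
    T=np.linalg.inv(c["extrinsics"]);r,_=cv2.Rodrigues(T[:3,:3])
    return cv2.projectPoints(np.atleast_2d(P).astype(float),r,T[:3,3],c["mtx"],np.array([float(c["k1"]),0,0,0,0]))[0][:,0]
E
python3 - <<'E'
from h import *
t=np.load("top0.npz");s=np.load("scene0.npz");P=cloud(t)
def crop(c,x0,y0,x1,y1,w):
    im=c["color"][y0:y1,x0:x1,::-1];return cv2.resize(im,(w,int(w*(y1-y0)/(x1-x0))),interpolation=cv2.INTER_CUBIC)
a=crop(t,125,195,255,250,780);b=crop(t,320,195,430,235,780)
im=np.vstack([a[:325],b[:270]]);print(a.shape,b.shape)
cv2.imwrite("pics/crop1.png",im)
cv2.imwrite("pics/crop2.png",crop(s,305,175,445,245,780))
for nm,x0,x1,y0,y1 in(("rod",325,428,203,232),("stand",130,250,200,244)):
    Q=P[y0:y1,x0:x1];z=Q[...,2];print(nm,np.nanmax(z),np.nanmedian(z))
    if nm=="rod":
        m=(z>.044)&(z<.06)
        q=Q[m];vv,uu=np.nonzero(m)
        c,(w,h),an=cv2.minAreaRect(np.c_[uu+x0,vv+y0].astype(np.float32));print(c,w,h,an)
        print(q.mean(0),q.min(0),q.max(0)); f=np.polyfit(q[:,1],q[:,0],1);print("x=a*y+b",f)
    else:
        for lo,hi in((.005,.02),(.03,.05),(.05,.12)):
            m=(z>lo)&(z<hi);q=Q[m];n,l,st,ce=cv2.connectedComponentsWithStats(m.astype(np.uint8))
            for i in range(1,n):
                if st[i,4]>8:
                    q=Q[l==i];print(lo,st[i],q.mean(0).round(4),q.min(0).round(4),q.max(0).round(4))
print(onz(t,[(141,239),(246,238),(246,209)],.012))
E
```

```text
(330, 780, 3) (283, 780, 3)
rod 0.0547355592288985 0.005437981316179785
(376.0, 215.0) 10.0 92.0 90.0
[ 0.53187192 -0.20763896  0.04811001] [ 0.52014843 -0.31892691  0.04400577] [ 0.5444932  -0.09937838  0.05473556]
x=a*y+b [-0.00254717  0.53134303]
stand 0.08063232012272215 0.009425869525738761
0.005 [  11    9  104   30 2194] [0.515  0.2164 0.0114] [0.4808 0.1037 0.005 ] [0.5524 0.3507 0.0199]
0.005 [18 18  6  8 37] [0.5199 0.3281 0.0117] [0.5118 0.3225 0.0067] [0.5291 0.3335 0.0188]
0.03 [ 8 12 16 22 83] [0.5094 0.3294 0.0439] [0.49   0.3145 0.0308] [0.5393 0.3511 0.0499]
0.03 [20 14  5  5 16] [0.5288 0.3171 0.0466] [0.5246 0.3131 0.043 ] [0.5346 0.3233 0.0499]
0.03 [28 14  3 18 34] [0.5163 0.3029 0.0407] [0.494  0.3017 0.0301] [0.5352 0.3038 0.05  ]
0.03 [50 16 10 18 67] [0.5108 0.2402 0.0408] [0.4893 0.2324 0.032 ] [0.531 0.252 0.05 ]
0.03 [97 20  9  4 36] [0.5176 0.1335 0.0395] [0.5135 0.1237 0.0338] [0.5214 0.1434 0.0462]
0.03 [98 28  8  5 18] [0.4987 0.1326 0.0441] [0.4916 0.1245 0.0307] [0.5031 0.1404 0.0498]
0.05 [  4  10  12  23 248] [0.5145 0.3404 0.0714] [0.4901 0.3314 0
[... 166 characters left out ...]
[0.5189 0.2327 0.051 ] [0.5333 0.2525 0.0789]
0.05 [96 13 10  7 66] [0.5269 0.1326 0.0681] [0.5204 0.1228 0.0525] [0.5332 0.1431 0.0772]
0.05 [18 14  4  5  9] [0.5292 0.3221 0.0525] [0.5244 0.3187 0.0506] [0.5333 0.3261 0.0548]
0.05 [48 24 11  5 35] [0.5041 0.2411 0.0662] [0.5005 0.2324 0.0501] [0.5096 0.2529 0.0754]
0.05 [96 24 10  4 39] [0.5047 0.1321 0.0673] [0.5006 0.1223 0.0539] [0.5098 0.1428 0.0761]
0.05 [52 33  5  2  9] [0.4877 0.2416 0.0528] [0.4864 0.2367 0.0503] [0.4893 0.2462 0.0559]
0.05 [99 32  5  3 11] [0.4892 0.1325 0.0525] [0.4866 0.1276 0.0504] [0.4914 0.1369 0.0554]
[[0.47883538 0.35000016 0.012     ]
 [0.48103354 0.09904843 0.012     ]
 [0.5514876  0.09963562 0.012     ]]
```

View pics/crop1.png

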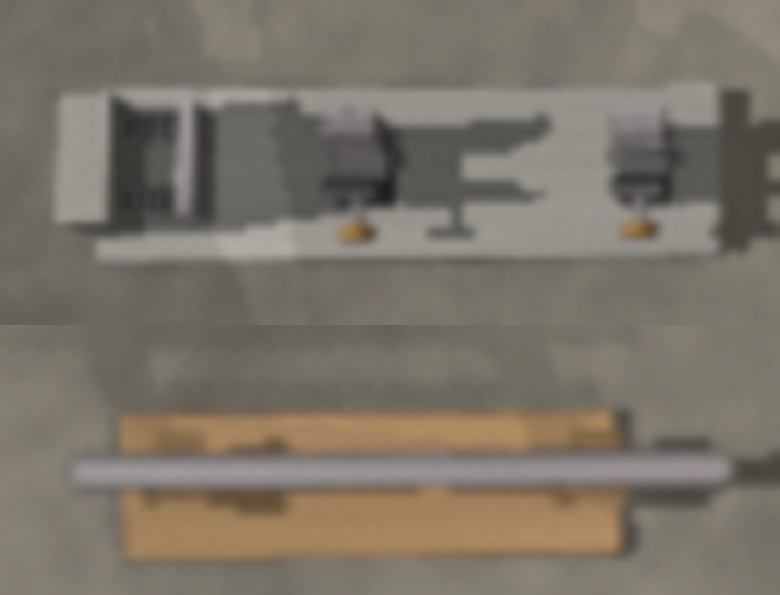

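View pics/crop2.png

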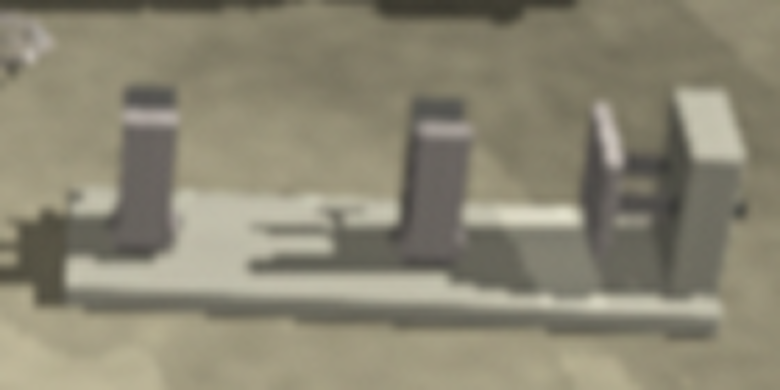

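The crops confirm the clips at crop columns ~350 and ~635 (y≈0.2415 and 0.1325). The stop face is at y≈0.302, which puts the seat near (0.5155, 0.1865) with a yaw of about 0.5°. The rod runs along y, mid near (0.53, −0.209). I'll turn the tool and start moving.

Request:
{"api": "send_rows", "payload": {"motion": [[0, 0, 8.12, 0, 0, 0, -1], [0, 0, 8.12, 0, 0, 0, -1], [0, 0, 8.12, 0, 0, 0, -1], [0, 0, 8.12, 0, 0, 0, -1], [0, 0, 8.12, 0, 0, 0, -1], [0, 0, 8.12, 0, 0, 0, -1], [0, 0, 8.12, 0, 0, 0, -1], [0, 0, 8.1, 0, 0, 0, -1], [0, 0, 0, -35, 14, 0, -1], [0, 0, 0, -35, 14, 0, -1]]}}

```text
time_s: 1.1
eef_pos: [0.2709, 0.4504, 0.2306]
eef_rot: [0.0, 0.706, 0.708, -0.001]
wrist_force: [0.5, 0.0, -0.2]
opening: 0.997
grasp_force: 0.0
```

```bash
python3 - <<'E'
from h import *
t=np.load("top0.npz");s=np.load("scene0.npz")
print(onz(t,[(329.7,215.3),(423.3,215.2)],.046))
# scene-view check: pixel row of rod's upper/lower edges
im=s["color"];print(onz(s,[(127,200),(224,203)],.046))
print(pix(s,[[.532,-.1,.044],[.532,-.319,.044]]))
for u in(150,175,200):print(u,im[192:212,u].tolist())
from bench import ctrl;o=ctrl.get_obs();print(o["eef_pos"],o["eef_rot"],o["time_s"])
E
```

```text
[[ 0.53149467 -0.09959519  0.046     ]
 [ 0.53180625 -0.32139988  0.046     ]]
[[ 0.54305625 -0.31201822  0.046     ]
 [ 0.53556187 -0.09485257  0.046     ]]
[[222.04843086 202.77916814]
 [125.9275837  197.97381966]]
150 [[177, 170, 143], [178, 171, 143], [177, 169, 141], [176, 169, 140], [182, 173, 148], [190, 180, 165], [187, 179, 169], [167, 159, 154], [137, 132, 126], [111, 106, 100], [111, 99, 82], [133, 111, 79], [138, 114, 77], [129, 106, 70], [124, 98, 61], [125, 95, 53], [126, 95, 52], [122, 91, 49], [112, 83, 46], [106, 79, 43]]
175 [[174, 168, 140], [177, 169, 142], [180, 171, 144], [180, 173, 145], [179, 171, 144], [180, 173, 149], [189, 182, 166], [186, 177, 169], [167, 159, 153], [139, 133, 127], [117, 112, 106], [127, 121, 106], [157, 151, 127], [175, 168, 142], [179, 170, 142], [190, 171, 133], [212, 174, 116], [224, 177, 103], [224, 176, 97], [222, 174, 95]]
200 [[151, 145, 120], [160, 154, 128], [169, 161, 136], [169, 162, 135], [167, 160, 134], [166, 159, 133], [172, 166, 142], [185, 177, 162], [187, 179, 170], [174, 166, 159], [148, 141, 136], [121, 115, 110], [116, 111, 100], [138, 133, 112], [157, 151, 126], [162, 156, 130], [173, 157, 123], [202, 166, 111], [220, 174, 102], [220, 172, 95]]
[0.27090988 0.45035816 0.23055969] [ 6.75749030e-05  7.06230624e-01  7.07981596e-01 -6.01198898e-04] 1.1
```

Request:
{"api": "send_rows", "payload": {"motion": [[0, 0, 0, -30, 12, 0, -1], [0, 0, 0, -45, 18, 0, -1], [0, 0, 0, -45, 18, 0, -1], [0, 0, 0, -45, 18, 0, -1], [0, 0, 0, -45, 18, 0, -1], [0, 0, 0, -45, 18, 0, -1], [0, 0, 0, -45, 18, 0, -1], [0, 0, 0, -45, 18, 0, -1], [0, 0, 0, -45, 18, 0, -1], [0, 0, 0, -45, 18, 0, -1]]}}

```text
time_s: 2.1
eef_pos: [0.4457, 0.0142, 0.2312]
eef_rot: [0.0, 0.707, 0.707, 0.0]
wrist_force: [0.0, -0.3, 0.3]
opening: 1.0
grasp_force: 0.0
```

Request:
{"api": "send_rows", "payload": {"motion": [[0, 0, 0, -38, 14, 0, -1], [0, 0, 0, -38, 14, 0, -1], [0, 0, 0, -38, 14, 0, -1], [0, 0, 0, -38, 14, 15, -1], [0, 0, 0, -38, 14, 25, -1], [0, 0, 0, -30, 14, 25, -1], [0, 0, 0, 0, 0, 25, -1], [0, 0, 0, 0, 0, 20, -1], [0, 0, 0, 0, 0, 0, -1], [0, 0, 0, 0, 0, 0, -1]]}}

```text
time_s: 3.1
eef_pos: [0.5294, -0.2036, 0.1212]
eef_rot: [-0.001, 0.707, 0.707, -0.0]
wrist_force: [0.5, 0.2, 0.2]
opening: 1.0
grasp_force: 0.0
```

```bash
python3 - <<'E'
from bench import ctrl
import cv2,numpy as np
o=ctrl.get_obs();print(o["eef_pos"],o["eef_rot"],o["wrist_force"])
c=ctrl.camera("scene")
cv2.imwrite("pics/s1.png",cv2.resize(c["color"][120:240,90:270,::-1],(720,480),interpolation=cv2.INTER_CUBIC))
E
```

```text
[ 0.52938596 -0.20359148  0.1211624 ] [-5.78705478e-04  7.06883762e-01  7.07329480e-01 -1.35237779e-04] [0.52511709 0.23965062 0.18845603]
```

View pics/s1.png

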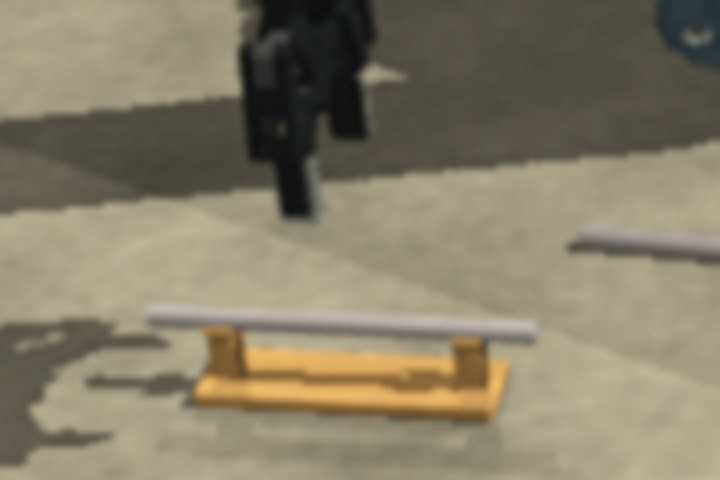

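The open gripper hangs directly over the rod's middle: fingers at about (300, 200) in the crop, rod from (150, 315) to (535, 330). Descending to grip.

Request:
{"api": "send_rows", "payload": {"motion": [[0, 0, 0, -3.5, 1.2, 10, -1], [0, 0, 0, -3.5, 1.2, 12, -1], [0, 0, 0, 0, 0, 12, -1], [0, 0, 0, 0, 0, 12, -1], [0, 0, 0, 0, 0, 12, -1], [0, 0, 0, 0, 0, 12, -1], [0, 0, 0, 0, 0, 12, -1], [0, 0, 0, 0, 0, 10, -1], [0, 0, 0, 0, 0, 4, -1], [0, 0, 0, 0, 0, 0, -1]]}}

```text
time_s: 4.15
eef_pos: [0.5317, -0.2105, 0.0245]
eef_rot: [-0.001, 0.707, 0.707, -0.0]
wrist_force: [-0.1, -0.8, -0.3]
opening: 1.002
grasp_force: 0.0
```

Request:
{"api": "send_rows", "payload": {"motion": [[0, 0, 0, 0, 0, 0, 1], [0, 0, 0, 0, 0, 0, 1], [0, 0, 0, 0, 0, 0, 1], [0, 0, 0, 0, 0, 0, 1], [0, 0, 0, 0, 0, 0, 1], [0, 0, 0, 0, 0, 0, 1], [0, 0, 0, 0, 0, 0, 1], [0, 0, 0, 0, 0, 0, 1], [0, 0, 0, 0, 0, 0, 1], [0, 0, 0, 0, 0, 0, 1]]}}

```text
time_s: 5.15
eef_pos: [0.5316, -0.2109, 0.0256]
eef_rot: [-0.0, 0.707, 0.707, -0.0]
wrist_force: [-4.3, 0.6, 5.4]
opening: 0.118
grasp_force: 58.5
```

Request:
{"api": "send_rows", "payload": {"motion": [[0, 0, 0, 0, 0, -4, 1], [0, 0, 0, 0, 0, -8, 1], [0, 0, 0, 0, 0, -15, 1], [0, 0, 0, 0, 0, -15, 1], [0, 0, 0, 0, 0, -15, 1], [0, 0, 0, 0, 0, -15, 1], [0, 0, 0, 0, 0, -15, 1], [0, 0, 0, 0, 0, -13, 1], [0, 0, 0, 10, 0, 0, 1], [0, 0, 0, 20, 0, 0, 1]]}}

```text
time_s: 6.15
eef_pos: [0.5322, -0.1812, 0.1257]
eef_rot: [0.001, 0.708, 0.707, 0.0]
wrist_force: [0.3, 0.2, -2.1]
opening: 0.116
grasp_force: 58.4
```

Request:
{"api": "send_rows", "payload": {"motion": [[0, 0, 0, 30, -2, 0, 1], [0, 0, 0, 35, -2, 0, 1], [0, 0, 0, 40, -2, 0, 1], [0, 0, 0, 40, -2, 0, 1], [0, 0, 0, 40, -2, 0, 1], [0, 0, 0, 40, -2, 0, 1], [0, 0, 0, 40, -2, 0, 1], [0, 0, 0, 30, -2, 0, 1], [0, 0, 0, 20, -2, 0, 1], [0, 0, 0, 10, 0, 0, 1]]}}

```text
time_s: 7.15
eef_pos: [0.5125, 0.1464, 0.1246]
eef_rot: [-0.001, 0.706, 0.708, -0.0]
wrist_force: [0.1, -0.5, -0.9]
opening: 0.119
grasp_force: 58.5
```

Request:
{"api": "send_rows", "payload": {"motion": [[0, 0, -0.3, 10, 0, 0, 1], [0, 0, -0.2, 10, 0, 0, 1], [0, 0, 0, 10, 0, 0, 1], [0, 0, 0, 4, 0, 0, 1], [0, 0, 0, 0, 0, 0, 1], [0, 0, 0, 0, 0, 0, 1], [0, 0, 0, 0, 0, 0, 1], [0, 0, 0, 0, 0, 0, 1], [0, 0, 0, 0, 0, 0, 1], [0, 0, 0, 0, 0, 0, 1]]}}

```text
time_s: 8.15
eef_pos: [0.5137, 0.178, 0.1253]
eef_rot: [0.0, 0.704, 0.71, -0.0]
wrist_force: [0.3, -0.1, -1.1]
opening: 0.116
grasp_force: 58.5
```

```bash
python3 - <<'E'
from bench import ctrl
from h import *
o=ctrl.get_obs();print(o["eef_pos"],o["eef_rot"],o["wrist_force"],o["torque"])
c=ctrl.camera("scene");t=ctrl.camera("top");np.savez("s2.npz",**c);np.savez("t2.npz",**t)
a=cv2.resize(c["color"][140:245,290:450,::-1],(480,315),interpolation=cv2.INTER_CUBIC)
b=cv2.resize(t["color"][185:250,120:280,::-1],(640,260),interpolation=cv2.INTER_CUBIC)
cv2.imwrite("pics/s2.png",np.vstack([np.pad(a,((0,0),(0,160),(0,0))),b]))
E
```

```text
[0.51368998 0.17802015 0.12530323] [ 1.60736950e-06  7.03909512e-01  7.10289658e-01 -2.09555679e-05] [ 0.29572989 -0.11451718 -1.11169704] [0.01489945 0.01593431 0.01096279]
```

View pics/s2.png

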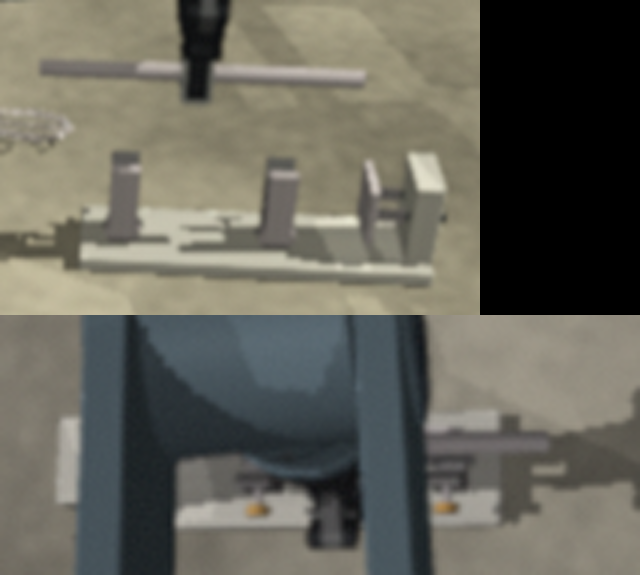

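The rod is level above both clips. Its end at crop (365, 77) is short of the stop plate (370, 190), and the clip tops are at (125, 158) and (283, 165). Lowering towards the mouths.

Request:
{"api": "send_rows", "payload": {"motion": [[0, 0, 0, 0, 0, 8, 1], [0, 0, 0, 0, 0, 10, 1], [0, 0, 0, 0, 0, 10, 1], [0, 0, 0, 0, 0, 10, 1], [0, 0, 0, 0, 0, 8, 1], [0, 0, 0, 0, 0, 6, 1], [0, 0, 0, 0, 0, 4, 1], [0, 0, 0, 0, 0, 4, 1], [0, 0, 0, 0, 0, 3, 1], [0, 0, 0, 0, 0, 0, 1]]}}

```text
time_s: 9.25
eef_pos: [0.5135, 0.1782, 0.062]
eef_rot: [-0.0, 0.704, 0.71, -0.0]
wrist_force: [0.1, -0.6, -1.6]
opening: 0.118
grasp_force: 58.5
```

Request:
{"api": "send_rows", "payload": {"motion": [[0, 0, 0, 0, 0, 2, 1], [0, 0, 0, 0, 0, 2, 1], [0, 0, 0, 0, 0, 2, 1], [0, 0, 0, 0, 0, 1, 1], [0, 0, 0, 0, 0, 1, 1], [0, 0, 0, 0, 0, 1, 1], [0, 0, 0, 0, 0, 1, 1], [0, 0, 0, 0, 0, 0, 1], [0, 0, 0, 0, 0, 0, 1], [0, 0, 0, 0, 0, 0, 1]]}}

```text
time_s: 10.25
eef_pos: [0.5137, 0.1782, 0.0523]
eef_rot: [0.0, 0.704, 0.71, 0.0]
wrist_force: [-0.2, 1.1, -1.4]
opening: 0.116
grasp_force: 58.5
```

Request:
{"api": "send_rows", "payload": {"motion": [[0, 0, 0, 0, 0.5, 1, 1], [0, 0, 0, 0, 0.5, 1, 1], [0, 0, 0, 0, 0.5, 1, 1], [0, 0, 0, 0, 0, 1, 1], [0, 0, 0, 0, 0, 1, 1], [0, 0, 0, 0, 0, 1, 1], [0, 0, 0, 0, 0, 0, 1], [0, 0, 0, 0, 0, 0, 1], [0, 0, 0, 0, 0, 0, 1], [0, 0, 0, 0, 0, 0, 1]]}}

```text
time_s: 11.25
eef_pos: [0.5151, 0.1782, 0.0463]
eef_rot: [-0.0, 0.704, 0.71, -0.0]
wrist_force: [-0.0, 1.2, -2.5]
opening: 0.116
grasp_force: 58.4
```

Request:
{"api": "send_rows", "payload": {"motion": [[0, 0, 0, 0, 0, 1, 1], [0, 0, 0, 0, 0, 1, 1], [0, 0, 0, 0, 0, 1, 1], [0, 0, 0, 0, 0, 1, 1], [0, 0, 0, 0, 0, 1, 1], [0, 0, 0, 0, 0, 0, 1], [0, 0, 0, 0, 0, 0, 1], [0, 0, 0, 0, 0, 0, 1], [0, 0, 0, 0, 0, 0, 1], [0, 0, 0, 0, 0, 0, 1]]}}

```text
time_s: 12.25
eef_pos: [0.5151, 0.1783, 0.0416]
eef_rot: [-0.0, 0.704, 0.71, -0.0]
wrist_force: [-5.0, 0.5, 5.8]
opening: 0.114
grasp_force: 59.3
```

Request:
{"api": "send_rows", "payload": {"motion": [[0, 0, 0, 0, 0, 1, 1], [0, 0, 0, 0, 0, 1, 1], [0, 0, 0, 0, 0, 1, 1], [0, 0, 0, 0, 0, 1, 1], [0, 0, 0, 0, 0, 1, 1], [0, 0, 0, 0, 0, 0, 1], [0, 0, 0, 0, 0, 0, 1], [0, 0, 0, 0, 0, 0, 1], [0, 0, 0, 0, 0, 0, 1], [0, 0, 0, 0, 0, 0, 1]]}}

```text
time_s: 13.25
eef_pos: [0.5152, 0.1783, 0.0364]
eef_rot: [-0.0, 0.704, 0.71, 0.0]
wrist_force: [-3.5, 0.7, 6.1]
opening: 0.116
grasp_force: 59.1
```

Request:
{"api": "send_rows", "payload": {"motion": [[0, 0, 0, 0, 0, 1, 1], [0, 0, 0, 0, 0, 1, 1], [0, 0, 0, 0, 0, 1, 1], [0, 0, 0, 0, 0, 1, 1], [0, 0, 0, 0, 0, 1, 1], [0, 0, 0, 0, 0, 1, 1], [0, 0, 0, 0, 0, 0, 1], [0, 0, 0, 0, 0, 0, 1], [0, 0, 0, 0, 0, 0, 1], [0, 0, 0, 0, 0, 0, 1]]}}

```text
time_s: 14.25
eef_pos: [0.5153, 0.1782, 0.0303]
eef_rot: [0.0, 0.704, 0.71, 0.0]
wrist_force: [-0.2, 0.1, -2.4]
opening: 0.115
grasp_force: 58.5
```

Request:
{"api": "send_rows", "payload": {"motion": [[0, 0, 0, 0, 0, 1, 1], [0, 0, 0, 0, 0, 1, 1], [0, 0, 0, 0, 0, 0.5, 1], [0, 0, 0, 0, 0, 0, 1], [0, 0, 0, 0, 0, 0, 1], [0, 0, 0, 0, 0, 0, 1], [0, 0, 0, 0, 0, 0, 1], [0, 0, 0, 0, 0, 0, 1], [0, 0, 0, 0, 0, 0, 1], [0, 0, 0, 0, 0, 0, 1]]}}

```text
time_s: 15.25
eef_pos: [0.5152, 0.1782, 0.0278]
eef_rot: [0.0, 0.704, 0.71, 0.0]
wrist_force: [-0.0, -0.7, -1.5]
opening: 0.118
grasp_force: 58.6
```

Request:
{"api": "send_rows", "payload": {"motion": [[0, 0, 0, 0, 0, 0.4, 1], [0, 0, 0, 0, 0, 0.4, 1], [0, 0, 0, 0, 0, 0.4, 1], [0, 0, 0, 0, 0, 0, 1], [0, 0, 0, 0, 0, 0, 1], [0, 0, 0, 0, 0, 0, 1], [0, 0, 0, 0, 0, 0, 1], [0, 0, 0, 0, 0, 0, 1], [0, 0, 0, 0, 0, 0, 1], [0, 0, 0, 0, 0, 0, 1]]}}

```text
time_s: 16.25
eef_pos: [0.5153, 0.1782, 0.0276]
eef_rot: [0.0, 0.704, 0.71, -0.0]
wrist_force: [-4.3, -1.8, 10.0]
opening: 0.119
grasp_force: 59.6
```

Firm floor contact at axis height 0.046 m, so the rod is home. I'll check jaws and tilt before sliding.

```bash
python3 - <<'E'
from bench import ctrl
from h import *
o=ctrl.get_obs();print(o["eef_pos"],o["eef_rot"],o["wrist_force"],o["torque"])
c=ctrl.camera("scene");np.savez("s3.npz",**c)
cv2.imwrite("pics/s3.png",cv2.resize(c["color"][165:245,300:450,::-1],(750,400),interpolation=cv2.INTER_CUBIC))
E
```

```text
[0.5153137  0.17820955 0.02760854] [ 1.09111999e-04  7.03718612e-01  7.10478784e-01 -1.48581154e-05] [-4.32897727 -1.79396638 10.03692892] [-0.11428668  0.55915419 -0.02042486]
```

View pics/s3.png

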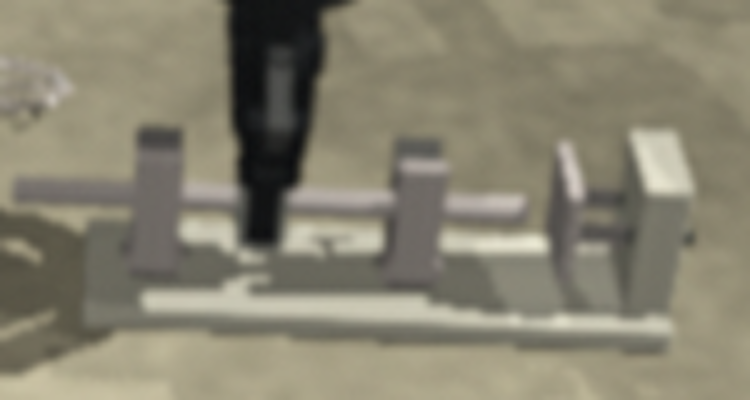

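The rod passes through both clips behind closed jaws. Its end at crop (525, 205) is clear of the stop face (557, 195), roughly 13 mm away. I'll ease the down-push and slide.

Request:
{"api": "send_rows", "payload": {"motion": [[0, 0, 0, 0, 0, -0.4, 1], [0, 0, 0, 0, 0, -0.4, 1], [0, 0, 0, 1, 0, 0, 1], [0, 0, 0, 2, 0, 0, 1], [0, 0, 0, 2, 0, 0, 1], [0, 0, 0, 2, 0, 0, 1], [0, 0, 0, 2, 0, 0, 1], [0, 0, 0, 0, 0, 0, 1], [0, 0, 0, 0, 0, 0, 1], [0, 0, 0, 0, 0, 0, 1]]}}

```text
time_s: 17.3
eef_pos: [0.5155, 0.1875, 0.0277]
eef_rot: [0.0, 0.704, 0.71, 0.0]
wrist_force: [-0.0, -2.7, 3.8]
opening: 0.116
grasp_force: 59.1
```

Request:
{"api": "send_rows", "payload": {"motion": [[0, 0, 0, 0.5, 0, 0, 1], [0, 0, 0, 0.5, 0, 0, 1], [0, 0, 0, 0.5, 0, 0, 1], [0, 0, 0, 0.5, 0, 0, 1], [0, 0, 0, 0, 0, 0, 1], [0, 0, 0, 0, 0, 0, 1], [0, 0, 0, 0, 0, 0, 1], [0, 0, 0, 0, 0, 0, 1], [0, 0, 0, 0, 0, 0, 1], [0, 0, 0, 0, 0, 0, 1]]}}

```text
time_s: 18.3
eef_pos: [0.5155, 0.1892, 0.0277]
eef_rot: [0.0, 0.704, 0.71, 0.0]
wrist_force: [0.1, -4.0, 5.3]
opening: 0.12
grasp_force: 59.1
```

Request:
{"api": "send_rows", "payload": {"motion": [[0, 0, 0, 0, 0, -0.4, 1], [0, 0, 0, 0.5, 0, 0, 1], [0, 0, 0, 0.5, 0, 0, 1], [0, 0, 0, 0.5, 0, 0, 1], [0, 0, 0, 0.5, 0, 0, 1], [0, 0, 0, 0, 0, 0, 1], [0, 0, 0, 0, 0, 0, 1], [0, 0, 0, 0, 0, 0, 1], [0, 0, 0, 0, 0, 0, 1], [0, 0, 0, 0, 0, 0, 1]]}}

```text
time_s: 19.3
eef_pos: [0.5151, 0.1909, 0.0277]
eef_rot: [0.0, 0.704, 0.71, -0.0]
wrist_force: [0.1, -3.8, 1.9]
opening: 0.119
grasp_force: 58.9
```

```bash
python3 - <<'E'
from bench import ctrl
from h import *
o=ctrl.get_obs();print(o["eef_pos"],o["wrist_force"],o["torque"])
c=ctrl.camera("scene");np.savez("s4.npz",**c)
cv2.imwrite("pics/s4.png",cv2.resize(c["color"][185:235,370:450,::-1],(800,500),interpolation=cv2.INTER_CUBIC))
E
```

```text
[0.5150608  0.19089666 0.02770582] [ 0.09815972 -3.8226066   1.94097417] [-0.78894005 -0.17521054 -0.00202001]
```

View pics/s4.png

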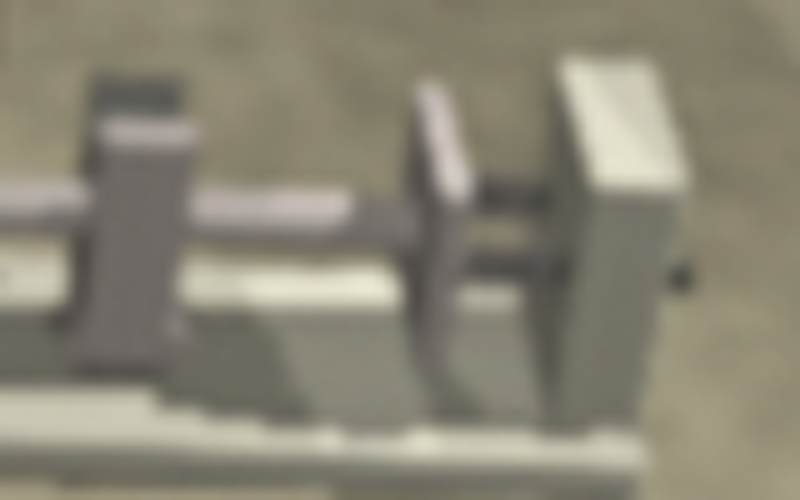

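The rod's end has reached, or nearly reached, the stop face at crop (415, 215). The thin guide pin at (680, 275) sticks out behind the post. I'll continue in measured steps and watch the force slope.

Request:
{"api": "send_rows", "payload": {"motion": [[0, 0, 0, 0, 0, -0.2, 1], [0, 0, 0, 1, 0, 0, 1], [0, 0, 0, 1, 0, 0, 1], [0, 0, 0, 1, 0, 0, 1], [0, 0, 0, 0, 0, 0, 1], [0, 0, 0, 0, 0, 0, 1], [0, 0, 0, 0, 0, 0, 1], [0, 0, 0, 0, 0, 0, 1], [0, 0, 0, 0, 0, 0, 1], [0, 0, 0, 0, 0, 0, 1]]}}

```text
time_s: 20.35
eef_pos: [0.515, 0.1939, 0.0277]
eef_rot: [0.0, 0.704, 0.71, -0.0]
wrist_force: [1.6, -4.9, 0.8]
opening: 0.12
grasp_force: 58.7
```

Request:
{"api": "send_rows", "payload": {"motion": [[0, 0, 0, 1, 0, 0, 1], [0, 0, 0, 1, 0, 0, 1], [0, 0, 0, 0, 0, 0, 1], [0, 0, 0, 0, 0, 0, 1], [0, 0, 0, 0, 0, 0, 1], [0, 0, 0, 0, 0, 0, 1], [0, 0, 0, 0, 0, 0, 1], [0, 0, 0, 0, 0, 0, 1], [0, 0, 0, 0, 0, 0, 1], [0, 0, 0, 0, 0, 0, 1]]}}

```text
time_s: 21.35
eef_pos: [0.515, 0.1957, 0.0277]
eef_rot: [0.0, 0.704, 0.71, -0.0]
wrist_force: [1.5, -6.8, 1.7]
opening: 0.117
grasp_force: 58.7
```

```bash
cat > plate.py <<'E'
from h import *
def edge(c):
    # plate's bright top stripe, brightness-weighted column per row, after removing linear background
    g=c["color"][194:204,404:430].astype(float).sum(2)/3;u=np.arange(404,430);r=[]
    for row in g:
        i=6+np.argmax(row[6:22]-0);r.append(u[i])
    return r
E
python3 - <<'E'
from bench import ctrl
from h import *
F=[];im=[]
for i in range(6):
    c=ctrl.camera("scene");im.append(c["color"].astype(np.float32));o=ctrl.get_obs();F.append(np.r_[o["wrist_force"],o["eef_pos"]])
print(np.mean(F,0).round(4),np.std(F,0).round(4));np.savez("s5.npz",**c)
now=np.mean(im,0).astype(np.float32)
for n in("s3","s4"):
    a=np.load(n+".npz")["color"].astype(np.float32)
    # template = upper part of plate (above the rod's level)
    x0,y0,x1,y1=410,192,418,204
    T=a[y0:y1,x0:x1];S=now[y0-3:y1+3,x0-4:x1+12]
    up=lambda z:cv2.resize(z,None,fx=8,fy=8,interpolation=cv2.INTER_CUBIC)
    R=cv2.matchTemplate(up(S),up(T),cv2.TM_CCOEFF_NORMED);_,m,_,l=cv2.minMaxLoc(R);print(n,m,(l[0]/8-4,l[1]/8-3))
# pixel motion per mm along y at plate top
p=pix(c,[[.515,.302,.068],[.514,.312,.068]]);print("px per 10mm",p[1]-p[0],p[0])
E
```

```text
[ 1.9467 -6.5039  0.6345  0.515   0.1957  0.0277] [0.298  0.742  0.2612 0.     0.     0.    ]
s3 0.9862603545188904 (2.5, 0.25)
s4 0.9870676398277283 (2.25, 0.0)
px per 10mm [ 4.70814658 -0.01288636] [410.97786485 198.35865552]
```

Plate is 5.1 mm back by image and force agrees (contact at TCP y≈0.1906). About 4.9 mm more to half-way.

Request:
{"api": "send_rows", "payload": {"motion": [[0, 0, 0, 1, 0, 0, 1], [0, 0, 0, 1, 0, 0, 1], [0, 0, 0, 1, 0, 0, 1], [0, 0, 0, 1, 0, 0, 1], [0, 0, 0, 0.6, 0, 0, 1], [0, 0, 0, 0.4, 0, 0, 1], [0, 0, 0, 0, 0, 0, 1], [0, 0, 0, 0, 0, 0, 1], [0, 0, 0, 0, 0, 0, 1], [0, 0, 0, 0, 0, 0, 1]]}}

```text
time_s: 22.65
eef_pos: [0.5149, 0.2001, 0.0278]
eef_rot: [0.0, 0.704, 0.71, -0.001]
wrist_force: [1.7, -9.9, 1.7]
opening: 0.116
grasp_force: 58.7
```

```bash
python3 - <<'E'
from bench import ctrl
from h import *
F=[];im=[]
for i in range(8):
    c=ctrl.camera("scene");im.append(c["color"].astype(np.float32));o=ctrl.get_obs();F.append(np.r_[o["wrist_force"],o["eef_pos"]])
print(np.mean(F,0).round(4),np.std(F,0).round(4),o["grasp_force"],o["time_s"])
now=np.mean(im,0).astype(np.float32)
for n in("s3","s4","s5"):
    a=np.load(n+".npz")["color"].astype(np.float32)
    x0,y0,x1,y1=(412 if n=="s5" else 410),192,(420 if n=="s5" else 418),204
    T=a[y0:y1,x0:x1];S=now[y0-3:y1+3,x0-4:x1+12]
    up=lambda z:cv2.resize(z,None,fx=8,fy=8,interpolation=cv2.INTER_CUBIC)
    R=cv2.matchTemplate(up(S),up(T),cv2.TM_CCOEFF_NORMED);_,m,_,l=cv2.minMaxLoc(R);print(n,m,(l[0]/8-4)*10/4.708)
cv2.imwrite("pics/s6.png",cv2.resize(c["color"][165:245,300:450,::-1],(750,400),interpolation=cv2.INTER_CUBIC))
E
```

```text
[ 1.584  -8.9316  1.0052  0.5149  0.2001  0.0277] [0.4642 0.4837 0.3169 0.     0.     0.    ] 58.7392383813858 23.05
s3 0.9914018511772156 9.823704333050127
s4 0.9925922751426697 9.29269328802039
s5 0.9939099550247192 4.248088360237893
```

View pics/s6.png

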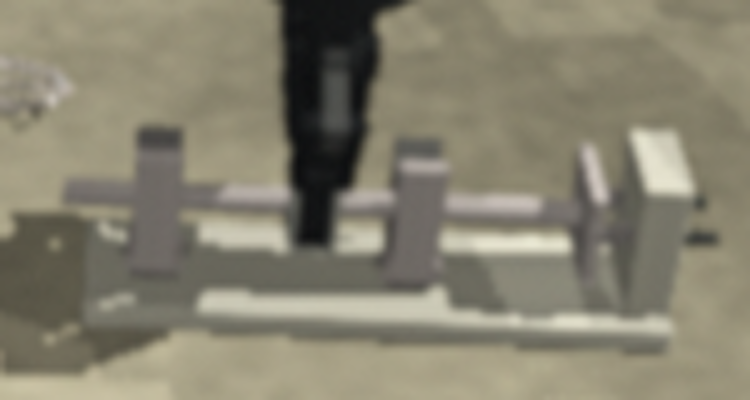

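The rod is home in both clips with the jaws closed. Its end holds the plate (585, 190) about 9.7 mm back, still well clear of the post. Handing in.

```bash
python3 -c "
from bench import ctrl
print(ctrl.hand_in())"
```

```text
the job is handed in; nothing more can be done
None
```

The rod is fully home in both fork clips, and the gripper is still holding it with the stop plate pressed about 9.7 mm back (about 7 N); the job was handed in at about 23 s, and the pail, mold, box and whisk were not touched.

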